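# Clear the pile off the tyre-sensor tester

## Task

Someone has piled the three balancer cones on top of the handheld tyre-sensor tester. Take the pile down and set each cone gently, foot down, in the plastic dish that matches its size (largest cone in the largest dish, and so on), then stand the tester on the sloped cradle, screen up and antenna end uppermost, so that it rests squarely against the bottom lip. Leave the white spray bottle and the bin of wheel weights where they are.

Things in the scene. Friction and masses are not known exactly. Their poses are not given: they have to be found in the camera images.
- small_cone: smallest wheel-centring cone, plain steel, loose: flared foot 60 mm across, narrowing upwards to a straight neck 50 mm across with a blind 36 mm bore; total height 46 mm (neck from 20 to 46 mm). Origin: centre of the underside; z up the axis. Grip it by the neck. At the start it stands on top of the pile, on the medium cone's neck. Weight 0.28 to 0.42 kg.
- medium_cone: medium wheel-centring cone, plain steel, loose: flared foot 78 mm across, narrowing upwards to a straight neck 50 mm across with a blind 36 mm bore; total height 50 mm (neck from 24 to 50 mm). Origin: centre of the underside; z up the axis. Grip it by the neck. At the start it stands on the large cone's neck. Weight 0.44 to 0.66 kg.
- large_cone: largest wheel-centring cone, plain steel, loose: flared foot 96 mm across, narrowing upwards to a straight neck 50 mm across with a blind 36 mm bore; total height 54 mm (neck from 28 to 54 mm). Origin: centre of the underside; z up the axis. Grip it by the neck. At the start it stands across the middle of the tester. Weight 0.64 to 0.96 kg.
- tester: handheld tyre-sensor tester, loose: grey box 150 (x) by 60 (y) by 34 (z) mm, dark screen and three white keys on top; a black stub antenna 16 mm thick sticks out 35 mm more at its +x end. Origin: centre of the box's underside; x to the antenna, z out of the screen. Starts flat on the bench under the pile, antenna towards the robot (-x) within 0.4 rad. 0.28 to 0.42 kg.
- small_dish: small dish: one of three grey plastic dishes fixed to the bench, told apart by size: round, flat floor 78 mm across inside, 86 mm outside, rim 10 mm high, floor 4 mm thick (top of the floor 4 mm above the origin). For the small cone. Origin: centre of the underside, on the bench; z up.
- medium_dish: medium dish: one of three grey plastic dishes fixed to the bench, told apart by size: round, flat floor 96 mm across inside, 104 mm outside, rim 10 mm high, floor 4 mm thick (top of the floor 4 mm above the origin). For the medium cone. Origin: centre of the underside, on the bench; z up.
- large_dish: large dish: one of three grey plastic dishes fixed to the bench, told apart by size: round, flat floor 114 mm across inside, 122 mm outside, rim 10 mm high, floor 4 mm thick (top of the floor 4 mm above the origin). For the large cone. Origin: centre of the underside, on the bench; z up.
- cradle: fixed grey stand, 145 (x) by 100 (y) mm, 78 high: slick plate (things slide down it) rising 20 deg towards +x, lip 12 mm proud across its low (-x) end, no side walls. Origin on the bench under its middle, x level from lip to high end, towards the robot (world -x) within 0.3 rad. Slope meets lip at (-70.5, 0, 25) mm; seated tester: origin at (0, 0, 50.7) mm, x up the slope.
- spray_bottle: bystander: white round bottle 60 mm across, 190 mm high, red cap, loose, to the robot's left. Origin: centre of the underside.
- weight_bin: bystander: black open plastic bin 130 by 100 by 50 mm with a few wheel weights, loose, to the robot's right. Origin: centre of the underside.
Not all that is in view belongs to the job. What is shaped like the medium_dish but green or orange is not meant.

How it is judged:
At the end, for the whole second after the job is handed in: Each cone upright on the floor of its own dish (axes within 13 mm, tilt under 0.1 rad); tester on the cradle's slope, screen up, antenna uppermost, against the lip (within 8 mm along and in height, 18 mm sideways, turned under 0.2 rad, tilt 0.25 to 0.45 rad); all at rest (horizontal distance between large_cone and large_dish below 0.013 m and z of large_cone in the frame of large_dish between 0.001 and 0.009 m and angle between each of large_cone, medium_cone, small_cone's own z axis and vertical below 0.1 rad and linear speed of each of large_cone, medium_cone, small_cone, tester below 0.02 m/s and horizontal distance between medium_cone and medium_dish below 0.013 m and z of medium_cone in the frame of medium_dish between 0.001 and 0.009 m and horizontal distance between small_cone and small_dish below 0.013 m and z of small_cone in the frame of small_dish between 0.001 and 0.009 m and x of tester in the frame of cradle between -0.008 and 0.008 m and y of tester in the frame of cradle between -0.018 and 0.018 m and z of tester in the frame of cradle between 0.0425 and 0.0585 m and angle between tester's own z axis and vertical between 0.25 and 0.45 rad and angle between tester's own x axis and vertical below 1.32 rad and angle between the y axis of tester and the y axis of cradle, either way round below 0.2 rad); the robot touches nothing.
It fails at once if the large cone is slammed or dropped into its dish (over 120 N) (contact force between large_cone and large_dish above 120 N).
It fails at once if the medium cone is slammed or dropped into its dish (over 120 N) (contact force between medium_cone and medium_dish above 120 N).
It fails at once if the small cone is slammed or dropped into its dish (over 120 N) (contact force between small_cone and small_dish above 120 N).
It fails at once if the spray bottle is moved more than 30 mm (distance of spray_bottle from where it was at the start of the episode above 0.03 m).
It fails at once if the bin of weights is moved more than 30 mm (distance of weight_bin from where it was at the start of the episode above 0.03 m).
It also fails if it takes over 112 s, if anything falls off the work surface, if the arm or the gripper's body presses on something with over 40 N, if the wrist force passes 120 N, or if a joint passes its speed limit or range.

## Robot

A 6-joint arm with a two-finger parallel gripper is mounted at the origin on the work surface. World frame = base frame: x ahead of the robot, y to its left, z up, the work surface at z = 0. Lengths are in m, angles in rad, forces in N, time in s.
With the tool pointing down it reaches from about 0.225 to 0.875 m from the base axis. Payload 3.4 kg.
Tool frame: the origin (TCP) lies at the very end of the fingers, on their centre line; the grasp point (between the pads) lies 19 mm behind it; z points along the fingers, y is the line along which they close (so a half turn about z gives the same grasp; the last joint's range is limited). The gripper opens to 85 mm and grips with 20 to 120 N. Pads are 22 mm wide; open, the fingers measure 114 mm over their backs; the gripper's body (76 mm by 85 mm) begins 54 mm behind the grasp point. The pads swing forward as they close: fully open they stand 13 mm farther back than shut.
Start: joints at [-1.404, 0.276, 1.505, -0, 1.361, -0.121], TCP at [0.163, -0.551, 0.231] pointing down, gripper open.
Joint ranges: [-2.89, 2.89], [-0.75, 2.08], [0.22, 2.7], [-1.18, 4.32], [0.11, 2.71], [-2.7, 2.7]. Speed limits (rad/s): [2.57, 2.57, 3.14, 3.14, 3.14, 3.14].

## Interface

Orientations are given as a unit quaternion [w, x, y, z].
In Python, from rig import manip, eyes gives the robot as it stands.
- The arm moves only by the tool servo_tool, never from a script. Its argument "series" is text: rows parted by semicolons, each of 7 numbers parted by spaces: the shift along the tool's x, y, z in m, then the turn, a rotation vector about the tool's x, y, z in degrees, then the closure, from 0 (fully open) to 1 (shut). In form: dx dy dz ax ay az fingers; .... A call has 1 to 5 rows; each row is the pose to reach, as a shift and turn from the pose commanded when the call began, along the tool's axes at that moment; what a row does not reach only later rows make up. A row lasts 1/10 s, in which the tool goes at most 50 mm and 8.59 degrees, less where a joint would pass 70% of its speed; a pose out of reach is approached as far as the arm can. A call with a gripper value outside its range is refused whole. The fingers move at their own pace and stop on an object; "squeeze" is the grip in N (left out, the last holds). Time passes only in rows, so rows that repeat a pose let the fingers close. It gives the time, the measured TCP pose, the force, the opening and the grip force at its end, in the units of the state.
- manip.get_state(): the state, without advancing time (a new reading comes with each control period).
- eyes.get_image(name): name is "scene" or "side" or "wrist"; returns the picture (384x512x3 uint8, red, green, blue); there is no depth.
- eyes.camera_info(name): a dict with "fx", "fy", "cx", "cy" (pixels), "eye" and "orientation" of the camera in the world. Camera axes: x right, y down, z forward; pixel columns grow to the right and rows downward; lengths in m; the calibration is good to about 2 mm. A picture is of the moment at which its call begins: read the wrist's pose just before it. camera_info takes no time and is no camera call; for the wrist camera it gives the pose at the moment of the call.
- manip.sign_off(): hands the job in; it is judged then, once.
The state is a dict: "clock": time; "qpos": joint angles; "qd": joint speeds; "effort": joint torques, N m; "position": TCP position; "ee_rot": TCP orientation; "contact_force": force on the tool from outside, world axes, zero at the start; "moment": the same for the moment, N m; "width": finger opening in m; "gripper_force": force on a finger pad.
Only numpy, scipy, OpenCV 4.12 (cv2) and the standard library are available. Lean on these libraries where they do the work, as an engineer would, in place of code of your own. Each camera call takes 0.05 s, during which the arm holds its last target. There are 200 camera calls.

## Working session

There is one attempt and no reset: what is moved stays moved. The work goes in short steps, Python scripts to look and compute and a tool call to move; the robot and the scene stay as the last step left them, time stands still between calls to the robot, and variables do not carry over. Pictures are saved under pics/ and viewed, at most 14 in all, crops included, and the job is handed in when it is done.

Besides the shell and the picture viewer there is one more tool, called after "Emit:" as name(argument=value, ...) on one line, values as JSON. servo_tool: Moves the arm, as the interface text tells. Its arguments: {"type":"object","properties":{"series":{"type":"string"},"squeeze":{"type":"number"}},"required":["series"]}

```bash
ls; mkdir -p pics; cat > h.py <<'E'
import numpy as np, cv2
from scipy.spatial.transform import Rotation as R
from rig import manip, eyes
def rot(q): q=np.array(q); return R.from_quat(q[[1,2,3,0]])
def snap(name,f):
    i=eyes.camera_info(name); im=eyes.get_image(name)
    cv2.imwrite('pics/'+f,im[:,:,::-1]); np.savez('pics/'+f+'.npz',im=im,**{k:np.array(i[k]) for k in('fx','fy','cx','cy','eye','orientation')})
    return im,i
def load(f): d=np.load('pics/'+f+'.npz'); return d['im'],d
def ray(i,u,v):
    d=np.array([(u-i['cx'])/i['fx'],(v-i['cy'])/i['fy'],1.]); return np.array(i['eye']),rot(i['orientation']).apply(d)
def onz(i,u,v,z):
    e,d=ray(i,u,v); return e+d*(z-e[2])/d[2]
def proj(i,p):
    c=rot(i['orientation']).inv().apply(np.array(p)-i['eye']); return np.array([i['fx']*c[0]/c[2]+i['cx'],i['fy']*c[1]/c[2]+i['cy']])
E
python3 - <<'E'
from h import *
for n in('scene','side','wrist'):
    im,i=snap(n,n+'0.png'); print(i)
a=[cv2.imread(f'pics/{n}0.png') for n in('scene','side')]
print(manip.get_state())
E
```

```text
pics
{'fx': 382.20971491098885, 'fy': 382.20971491098885, 'cx': 256.08044949198614, 'cy': 195.48235944704084, 'eye': array([1.37573626, 0.38457236, 0.9105195 ]), 'orientation': array([-0.23052766,  0.48713464,  0.76096182, -0.36123947])}
{'fx': 490.4025383801789, 'fy': 490.4025383801789, 'cx': 254.73306320402182, 'cy': 191.78503433670812, 'eye': array([-0.12957611, -1.17977147,  1.01550057]), 'orientation': array([-0.45402918,  0.85447941, -0.22531093,  0.11383069])}
{'fx': 300.2881959506001, 'fy': 300.2881959506001, 'cx': 258.4588186886771, 'cy': 193.2238948367782, 'eye': array([ 0.23368515, -0.53148743,  0.37270813]), 'orientation': array([ 0.11529846,  0.79252307, -0.59243178, -0.08739583])}
{'clock': 0.15, 'qpos': array([-1.40400158e+00,  2.76439140e-01,  1.50579007e+00,  5.24336598e-06,
        1.36069998e+00, -1.21004956e-01]), 'qd': array([ 0.00114013, -0.00190534, -0.00339992, -0.00052531,  0.00184189,
        0.00382133]), 'effort': array([ 2.12979707e-03, -4.17143619e+01, -2.46033418e+01, -5.24384905e-05,
        7.67607096e-03,  1.21658127e-05]), 'position': array([ 0.16314205, -0.5509863 ,  0.23066529]), 'ee_rot': array([-6.68151368e-04,  9.89664128e-01,  1.43403165e-01, -1.27355892e-05]), 'contact_force': array([-0.66561912,  0.01101485,  0.24597396]), 'moment': array([-9.55012311e-05,  1.22819798e-02,  1.46845111e-02]), 'gripper_force': 0.0, 'width': 0.08543364190264799}
```

View pics/scene0.png

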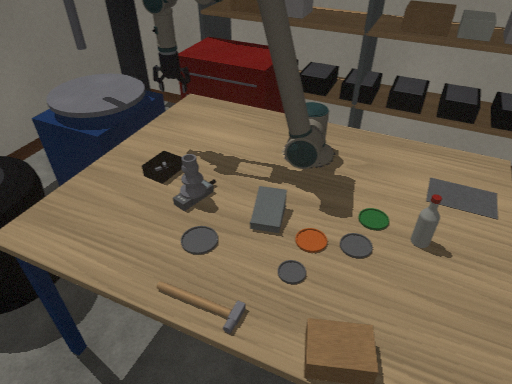

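View pics/side0.png

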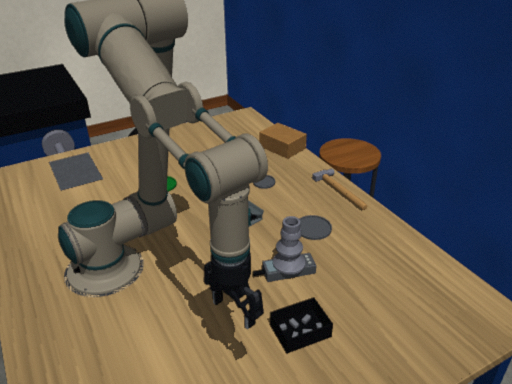

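Scene: grey dishes at (200,240), (356,245) and (292,271). Green (374,218) and orange (312,240) discs are decoys. The pile is at (190,180) on the tester, the cradle at (269,210), the bin at (162,167) and the bottle at (426,225). Side view shows the pile at (290,245) with the antenna to the left. Next I'll measure the sizes.

```bash
python3 - <<'E'
from h import *
im,i=load('scene0.png')
hsv=cv2.cvtColor(im,cv2.COLOR_RGB2HSV)
m=((hsv[...,1]<75)&(hsv[...,2]>40)).astype(np.uint8)
m[:150]=0
def rim(c,z):
    P=np.array([onz(i,u,v,z)[:2] for u,v in c.reshape(-1,2).astype(float)])
    A=np.c_[2*P,np.ones(len(P))]; s=np.linalg.lstsq(A,(P**2).sum(1),rcond=None)[0]
    r=np.sqrt(s[2]+s[0]**2+s[1]**2); return s[:2],r,np.abs(np.linalg.norm(P-s[:2],axis=1)-r).max()
cs,_=cv2.findContours(m,cv2.RETR_EXTERNAL,cv2.CHAIN_APPROX_NONE)
for c in cs:
    if 150<cv2.contourArea(c)<6000:
        print(cv2.boundingRect(c),cv2.contourArea(c),*rim(cv2.convexHull(c),.007))
cr=im[165:295,145:405]; cv2.imwrite('pics/crop0.png',cv2.resize(cr,None,fx=3,fy=3,interpolation=cv2.INTER_CUBIC)[:,:,::-1])
E
```

```text
(223, 300, 23, 34) 346.5 [0.86385108 0.08532998] 0.042251437284836074 0.021837218342237508
(277, 260, 29, 24) 521.0 [0.6543633  0.16741204] 0.044676067617967385 0.002040118175109143
(339, 233, 34, 26) 620.5 [0.4665095  0.31693887] 0.0543429705268985 0.002450253602343501
(180, 226, 38, 29) 811.0 [ 0.65562517 -0.15468313] 0.06350425928216047 0.0020451402212053466
(250, 186, 37, 47) 1294.5 [ 0.41890329 -0.02715462] 0.11635109928663989 0.0400216931078832
(410, 178, 88, 70) 2497.5 [0.18119137 0.58826903] 0.2192348030887732 0.06599854048379614
(173, 154, 41, 57) 1169.5 [ 0.39640513 -0.39287261] 0.1616615948028976 0.0430412758485819
(461, 150, 51, 16) 248.0 [-0.31757151  0.70781577] 0.11029409951564889 2.345346139520643e-15
(282, 150, 54, 19) 318.0 [0.01754405 0.00285067] 0.11307633737359603 0.005020823983663852
(22, 150, 43, 47) 711.0 [ 0.59780062 -0.9414494 ] 0.16066788283687275 0.022889589230789348
```

View pics/crop0.png

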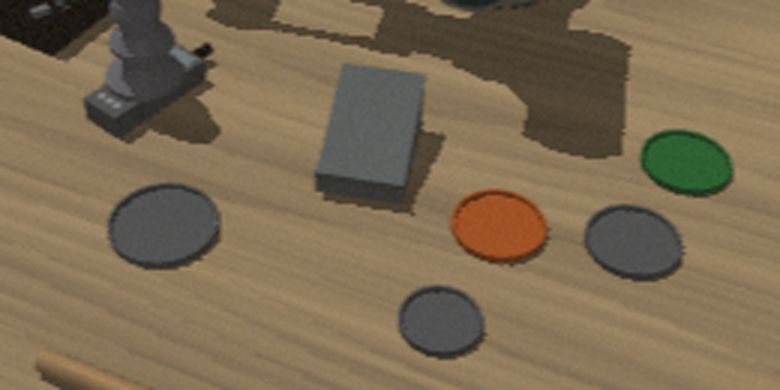

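Dish radii tell them apart: small dish is (292,271), r≈44 mm; medium is (356,245), r≈54 mm; large is (200,240), r≈63 mm. The crop confirms all three are grey; orange (312,240) and green (374,218) are not meant. Next, rough positions for the pile, bottle and bin, then a wrist view.

```bash
cat >> h.py <<'E'
def tri(a,b):
    (e1,d1),(e2,d2)=a,b; d1=d1/np.linalg.norm(d1); d2=d2/np.linalg.norm(d2)
    s=np.linalg.lstsq(np.c_[d1,-d2],e2-e1,rcond=None)[0]; p,q=e1+s[0]*d1,e2+s[1]*d2
    return (p+q)/2,np.linalg.norm(p-q)
def delta(target,yaw,frm=None,tiltR=None):
    """tool-frame shift + rotvec(deg) to reach target TCP; yaw = world angle of tool x, tool down"""
    s=manip.get_state(); p,q=(s['position'],rot(s['ee_rot'])) if frm is None else frm
    t=tiltR or R.from_matrix(np.array([[np.cos(yaw),np.sin(yaw),0],[np.sin(yaw),-np.cos(yaw),0],[0,0,-1]]))
    return np.round(q.inv().apply(np.array(target)-p),4),np.round((q.inv()*t).as_rotvec(degrees=True),2)
E
python3 - <<'E'
from h import *
_,a=load('scene0.png');_,b=load('side0.png');_,w=load('wrist0.png')
print('top',onz(a,190,158,.184),onz(b,291,222,.184),tri(ray(a,190,158),ray(b,291,222)))
print('bottle',onz(a,423,245,0),onz(a,436,198,.19),'bin',onz(a,162,168,.04),onz(b,300,325,.04))
s=manip.get_state();q=rot(s['ee_rot']);print('cam in tool',q.inv().apply(w['eye']-s['position']),(q.inv()*rot(w['orientation'])).as_matrix().round(3))
E
```

```text
top [ 0.4793899  -0.27862879  0.184     ] [ 0.47530181 -0.28723201  0.184     ] (array([ 0.47686686, -0.28232049,  0.18074743]), np.float64(0.0030514672385862974))
bottle [3.68617208e-01 5.15636985e-01 1.11022302e-16] [0.3640595  0.50190951 0.19      ] bin [ 0.40834584 -0.47222273  0.04      ] [ 0.36986103 -0.50154851  0.04      ]
cam in tool [ 0.07319998  0.00113783 -0.14203229] [[-0.001 -0.958 -0.286]
 [ 1.    -0.001 -0.001]
 [ 0.001 -0.286  0.958]]
```

```bash
python3 -c "
from h import *
print(delta([.48,-.28,.34],0))"
```

```text
(array([ 0.3808, -0.17  , -0.109 ]), array([-0.08,  0.  , 16.49]))
```

Emit:
servo_tool(series="0.02 -0.01 -0.04 0 0 0 0; 0.06 -0.025 -0.07 0 0 0 0; 0.1 -0.045 -0.1 0 0 0 0; 0.145 -0.065 -0.109 0 0 0 0; 0.19 -0.085 -0.109 0 0 0 0")

```text
clock: 0.65
position: [0.319, -0.4187, 0.3423]
ee_rot: [0.002, 0.99, 0.143, 0.001]
contact_force: [0.5, -0.4, -0.5]
width: 0.0851
gripper_force: 0.0
```

Emit:
servo_tool(series="0.045 -0.02 0 0 0 0 0; 0.09 -0.04 0 0 0 4 0; 0.135 -0.06 0 0 0 8 0; 0.17 -0.075 0 0 0 12 0; 0.19 -0.085 0 0 0 16.5 0")

```text
clock: 1.15
position: [0.4777, -0.2811, 0.3398]
ee_rot: [-0.001, 1.0, -0.0, 0.0]
contact_force: [0.0, -0.6, 1.3]
width: 0.0851
gripper_force: 0.0
```

```bash
python3 -c "
from h import *
s=manip.get_state();print(s['position'],s['qpos'],s['qd'])
snap('wrist','w1.png')"
```

```text
[ 0.47771407 -0.28111959  0.33975547] [-6.58134221e-01  2.03887920e-01  1.34036273e+00  1.06054024e-03
  1.59782109e+00  9.13040744e-01] [ 0.37761823  0.08966203 -0.1134329  -0.03144208  0.03273219  1.16724622]
```

View pics/w1.png

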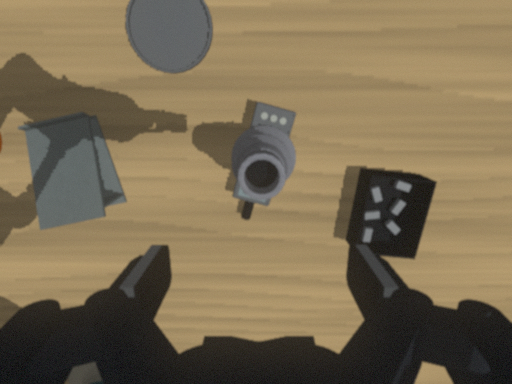

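The wrist view shows the pile at (263,172) with its bore at (263,177), the bin at (385,212), the cradle at (75,172) and the large dish at (169,25). I'll let the arm settle and re-measure.

Emit:
servo_tool(series="0 0 0 0 0 0 0; 0 0 0 0 0 0 0; 0 0 0 0 0 0 0")

```text
clock: 1.5
position: [0.4748, -0.2845, 0.3401]
ee_rot: [0.0, 1.0, -0.001, -0.0]
contact_force: [-0.5, 0.1, -0.1]
width: 0.0855
gripper_force: 0.0
```

```bash
cat >> h.py <<'E'
def circ(i,c,z):
    P=np.array([onz(i,u,v,z)[:2] for u,v in np.array(c).reshape(-1,2).astype(float)])
    s=np.linalg.lstsq(np.c_[2*P,np.ones(len(P))],(P**2).sum(1),rcond=None)[0]
    r=np.sqrt(s[2]+s[0]**2+s[1]**2); return s[:2].round(4),round(r,4),round(np.abs(np.linalg.norm(P-s[:2],axis=1)-r).max(),4)
def bores(i,im,z,vmax=60,amin=100):
    g=cv2.cvtColor(im,cv2.COLOR_RGB2GRAY); out=[]
    for c in cv2.findContours((g<vmax).astype(np.uint8),cv2.RETR_EXTERNAL,cv2.CHAIN_APPROX_NONE)[0]:
        if cv2.contourArea(c)>amin:
            r=circ(i,cv2.convexHull(c),z)
            if r[2]<.004 and r[1]<.04: out.append((cv2.boundingRect(c),)+r)
    return out
E
python3 - <<'E'
from h import *
im,i=snap('wrist','w2.png')
s=manip.get_state();print(s['position'],s['ee_rot'].round(4))
print(im[177,263],im[177,263+21],im[125,270],im[130,60],im[20,170],im[300,250], im[195,263])
for v in(35,45,55,65):print(v,bores(i,im,.184,v))
E
```

```text
[ 0.47483054 -0.28451131  0.34018409] [ 2.e-04  1.e+00 -8.e-04 -2.e-04]
[45 40 35] [147 132 107] [105 105 109] [67 67 62] [101 104 106] [174 149 107] [127 127 132]
35 []
45 [((247, 158, 26, 26), array([ 0.4832, -0.2858]), np.float64(0.0134), np.float64(0.0013))]
55 [((243, 158, 31, 27), array([ 0.4826, -0.285 ]), np.float64(0.0148), np.float64(0.001))]
65 [((242, 158, 33, 28), array([ 0.4822, -0.285 ]), np.float64(0.0156), np.float64(0.001))]
```

```bash
python3 - <<'E'
from h import *
im,i=load('w2.png')
cr=im[85:235,190:340]; cv2.imwrite('pics/c2.png',cv2.resize(cr,None,fx=4,fy=4,interpolation=cv2.INTER_CUBIC)[:,:,::-1])
E
```

```text
(no output)
```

View pics/c2.png

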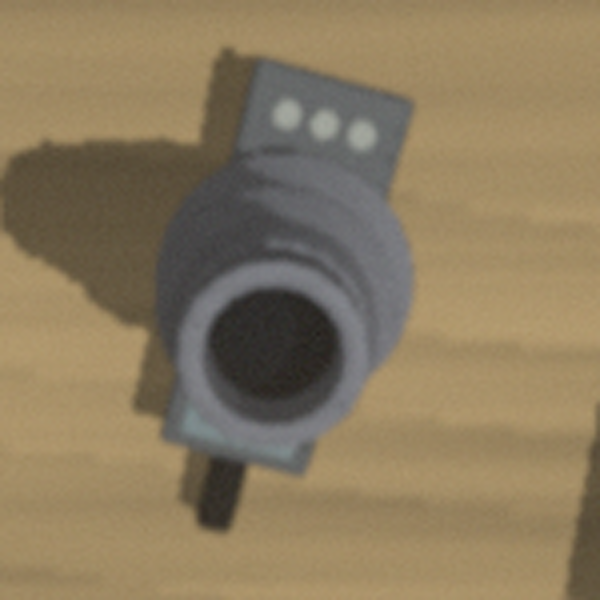

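The crop shows the neck ring centred at crop (272,351), i.e. image (258,173). The tester's top corners are at crop (260,60), (412,101), (163,437) and (303,473), with the antenna downwards (-x).

```bash
python3 - <<'E'
from h import *
_,i=load('w2.png')
f=lambda p:(190+(p[0]-1.5)/4,85+(p[1]-1.5)/4)
print('neck',circ(i,[f(p) for p in[(176,350),(367,350),(272,260),(272,441)]],.184),'bore',circ(i,[f(p) for p in[(207,352),(342,352),(274,287),(274,422)]],.184))
C=[onz(i,*f(p),.034)[:2] for p in[(260,60),(412,101),(163,437),(303,473)]]
print(np.array(C),np.mean(C,0),'yaw',[np.arctan2(*(b-a)[::-1]) for a,b in((C[0],C[2]),(C[1],C[3]))],[np.linalg.norm(C[a]-C[b]) for a,b in((0,1),(2,3),(0,2),(1,3))])
n=circ(i,[f(p) for p in[(176,350),(367,350),(272,260),(272,441)]],.184)[0]
print(delta([n[0],n[1],.156],0))
E
```

```text
neck (array([ 0.4808, -0.2845]), np.float64(0.0239), np.float64(0.0004)) bore (array([ 0.4799, -0.2852]), np.float64(0.0174), np.float64(0.0002))
[[ 0.55333301 -0.28014083]
 [ 0.5391298  -0.33472705]
 [ 0.41309599 -0.24149236]
 [ 0.39817794 -0.29613577]] [ 0.47593418 -0.288124  ] yaw [np.float64(2.872674349879868), np.float64(2.874351266703782)] [np.float64(0.05640377984573609), np.float64(0.05664318768838237), np.float64(0.1454652074867713), np.float64(0.146139366351947)]
(array([ 6.000e-03, -1.000e-04,  1.842e-01]), array([ 0.02,  0.02, -0.09]))
```

Emit:
servo_tool(series="0.006 0 0.05 0 0 0 0; 0.006 0 0.1 0 0 0 0; 0.006 0 0.145 0 0 0 0; 0.006 0 0.175 0 0 0 0; 0.006 0 0.184 0 0 0 0")

```text
clock: 2.05
position: [0.4789, -0.2829, 0.1527]
ee_rot: [-0.002, 1.0, -0.001, -0.003]
contact_force: [-0.2, 0.6, -0.0]
width: 0.0854
gripper_force: 0.0
```

Emit:
servo_tool(series="0 0 0 0 0 0 0; 0 0 0 0 0 0 0.2; 0 0 0 0 0 0 1; 0 0 0 0 0 0 1; 0 0 0 0 0 0 1", squeeze=50)

```text
clock: 2.55
position: [0.4828, -0.2841, 0.1586]
ee_rot: [0.001, 1.0, -0.0, 0.002]
contact_force: [-0.5, 1.6, 6.1]
width: 0.0482
gripper_force: 51.6
```

Emit:
servo_tool(series="0 0 0 0 0 0 1; 0 0 0 0 0 0 1; 0 0 0 0 0 0 1")

```text
clock: 2.85
position: [0.4827, -0.2841, 0.1586]
ee_rot: [0.001, 1.0, 0.0, 0.002]
contact_force: [-0.7, 0.9, 5.9]
width: 0.0477
gripper_force: 51.6
```

Emit:
servo_tool(series="0 0 -0.01 0 0 0 1; 0 0 -0.03 0 0 0 1; 0 0 -0.06 0 0 0 1; 0 0 -0.08 0 0 0 1; 0 0 -0.08 0 0 0 1")

```text
clock: 3.35
position: [0.4833, -0.2848, 0.2398]
ee_rot: [0.002, 1.0, -0.0, 0.003]
contact_force: [0.4, 0.4, -2.4]
width: 0.0477
gripper_force: 52.3
```

Emit:
servo_tool(series="0.01 -0.03 0 0 0 0 1; 0.03 -0.07 0 0 0 0 1; 0.045 -0.115 0 0 0 0 1; 0.065 -0.16 0 0 0 0 1; 0.08 -0.205 0 0 0 0 1")

```text
clock: 3.85
position: [0.5619, -0.0768, 0.2348]
ee_rot: [-0.0, 1.0, -0.0, -0.001]
contact_force: [1.2, -1.0, -2.5]
width: 0.0476
gripper_force: 52.4
```

Emit:
servo_tool(series="0.02 -0.045 0 0 0 0 1; 0.035 -0.09 0 0 0 0 1; 0.055 -0.135 0 0 0 0 1; 0.075 -0.19 0 0 0 0 1; 0.09 -0.23 0 0 0 0 1")

```text
clock: 4.35
position: [0.651, 0.152, 0.2345]
ee_rot: [0.0, 1.0, -0.0, -0.001]
contact_force: [1.0, -0.0, -3.2]
width: 0.0481
gripper_force: 52.4
```

Emit:
servo_tool(series="0 0 0 0 0 0 1; 0 0 0 0 0 0 1; 0 0 0 0 0 0 1")

```text
clock: 4.65
position: [0.6505, 0.1493, 0.235]
ee_rot: [0.001, 1.0, -0.0, -0.001]
contact_force: [-0.4, 0.4, -3.2]
width: 0.048
gripper_force: 52.8
```

```bash
python3 - <<'E'
from h import *
im,i=snap('wrist','w3.png'); snap('scene','s3.png')
s=manip.get_state();print(s['position'],s['ee_rot'].round(4),s['width'],s['contact_force'],s['qpos'])
E
```

```text
[0.65082496 0.14871485 0.23580139] [ 3.e-04  1.e+00 -9.e-04 -5.e-04] 0.048333871041142895 [-0.81916797  0.13384201 -2.64880617] [ 1.20809059e-01  4.15503319e-01  1.28075739e+00 -5.62642385e-04
  1.44644777e+00  1.69347075e+00]
```

View pics/w3.png

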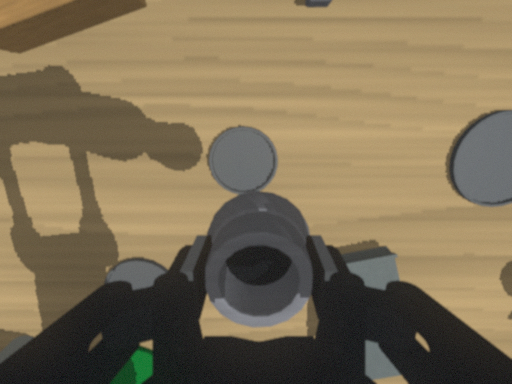

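The wrist view shows the small cone held with its neck at (262,270), the small dish at (242,158) and the large dish at (495,157), partly out of view. I'll measure dish and cone in this same view.

```bash
cat >> h.py <<'E'
def dishes(i,im,z=.0085,s=45):
    hsv=cv2.cvtColor(im,cv2.COLOR_RGB2HSV); m=((hsv[...,1]<s)&(hsv[...,2]>50)).astype(np.uint8)
    m=cv2.morphologyEx(m,cv2.MORPH_OPEN,np.ones((5,5)))
    for c in cv2.findContours(m,cv2.RETR_EXTERNAL,cv2.CHAIN_APPROX_NONE)[0]:
        if cv2.contourArea(c)>400:
            p=c.reshape(-1,2); p=p[(p[:,0]>2)&(p[:,0]<509)&(p[:,1]>2)&(p[:,1]<381)]
            if len(p)>10: r=circ(i,p,z); print(cv2.boundingRect(c),*r) if r[1]<.08 and r[2]<.01 else 0
E
python3 - <<'E'
from h import *
im,i=load('w3.png'); dishes(i,im); dishes(i,im,.0085,65)
ima,a=load('s3.png'); print('scene'); dishes(a,ima,.008,75)
print(circ(i,[(207,270),(314,270),(260,327)],.2614))
print('bore lower/l/r',circ(i,[(225,266),(292,266),(259,296)],.2614))
E
```

```text
(450, 111, 62, 96) [ 0.6561 -0.1516] 0.0601 0.0022
(450, 110, 62, 97) [ 0.6561 -0.152 ] 0.0608 0.0024
scene
(278, 260, 28, 22) [0.6539 0.1676] 0.0415 0.0074
(340, 233, 32, 24) [0.4661 0.3167] 0.0497 0.0082
(181, 226, 37, 27) [ 0.655  -0.1536] 0.0599 0.0071
(array([0.6487, 0.1475]), np.float64(0.024), np.float64(0.0))
bore lower/l/r (array([0.6559, 0.1484]), np.float64(0.0145), np.float64(0.0))
```

Emit:
servo_tool(series="0.005 -0.019 0.03 0 0 0 1; 0.005 -0.019 0.075 0 0 0 1; 0.005 -0.019 0.12 0 0 0 1; 0.005 -0.019 0.16 0 0 0 1; 0.005 -0.019 0.185 0 0 0 1")

```text
clock: 5.25
position: [0.6541, 0.1673, 0.0479]
ee_rot: [0.001, 1.0, -0.001, -0.002]
contact_force: [-1.0, 0.5, -3.1]
width: 0.048
gripper_force: 52.7
```

Emit:
servo_tool(series="0 0 0.008 0 0 0 1; 0 0 0.013 0 0 0 1; 0 0 0.017 0 0 0 1; 0 0 0.02 0 0 0 1; 0 0 0.022 0 0 0 1")

```text
clock: 5.75
position: [0.6572, 0.1692, 0.0304]
ee_rot: [-0.0, 1.0, -0.0, 0.001]
contact_force: [0.6, -0.1, -3.5]
width: 0.0476
gripper_force: 52.8
```

Emit:
servo_tool(series="0 0 0.001 0 0 0 1; 0 0 0.002 0 0 0 1; 0 0 0.003 0 0 0 1; 0 0 0.004 0 0 0 1; 0 0 0.004 0 0 0 1")

```text
clock: 6.25
position: [0.6562, 0.1692, 0.025]
ee_rot: [0.0, 1.0, -0.0, -0.0]
contact_force: [-0.4, 0.8, -3.3]
width: 0.0481
gripper_force: 52.8
```

Emit:
servo_tool(series="-0.001 0.001 0.001 0 0 0 1; -0.002 0.002 0.002 0 0 0 1; -0.002 0.002 0.003 0 0 0 1; -0.002 0.002 0.003 0 0 0 1; -0.002 0.002 0.003 0 0 0 1")

```text
clock: 6.75
position: [0.6561, 0.1687, 0.0247]
ee_rot: [-0.001, 1.0, -0.0, 0.002]
contact_force: [0.2, 3.7, 7.2]
width: 0.0482
gripper_force: 53.8
```

Emit:
servo_tool(series="0 0 -0.001 0 0 0 0.4; 0 0 -0.002 0 0 0 0; 0 0 -0.002 0 0 0 0; 0 0 -0.01 0 0 0 0; 0 0 -0.04 0 0 0 0")

```text
clock: 7.25
position: [0.6515, 0.1664, 0.0592]
ee_rot: [0.001, 1.0, -0.0, -0.004]
contact_force: [0.5, 0.4, -0.2]
width: 0.0854
gripper_force: 0.0
```

Emit:
servo_tool(series="0 0 -0.05 0 0 0 0; 0 0 -0.1 0 0 0 0; 0 0.01 -0.15 0 0 0 0; -0.01 0.03 -0.19 0 0 0 0; -0.025 0.075 -0.22 0 0 0 0")

```text
clock: 7.75
position: [0.632, 0.0983, 0.2831]
ee_rot: [-0.001, 1.0, 0.001, 0.003]
contact_force: [0.7, -0.9, 0.4]
width: 0.0855
gripper_force: 0.0
```

Emit:
servo_tool(series="-0.018 0.046 0 0 0 0 0; -0.035 0.09 0 0 0 0 0; -0.055 0.135 0 0 0 0 0; -0.07 0.18 0 0 0 0 0; -0.085 0.225 0 0 0 0 0")

```text
clock: 8.25
position: [0.5446, -0.1296, 0.2795]
ee_rot: [0.0, 1.0, -0.0, 0.0]
contact_force: [0.5, -0.3, 0.1]
width: 0.0855
gripper_force: 0.0
```

Emit:
servo_tool(series="-0.018 0.046 0 0 0 0 0; -0.035 0.09 0 0 0 0 0; -0.055 0.13 0 0 0 0 0; -0.065 0.15 0 0 0 0 0; -0.065 0.155 0 0 0 0 0")

```text
clock: 8.75
position: [0.4791, -0.2854, 0.2792]
ee_rot: [0.001, 1.0, -0.002, -0.0]
contact_force: [0.9, -0.0, -0.1]
width: 0.0854
gripper_force: 0.0
```

Emit:
servo_tool(series="0 0 0 0 0 0 0; 0 0 0 0 0 0 0; 0 0 0 0 0 0 0")

```text
clock: 9.05
position: [0.4814, -0.2815, 0.279]
ee_rot: [-0.0, 1.0, 0.001, 0.0]
contact_force: [0.4, 0.1, 0.6]
width: 0.0854
gripper_force: 0.0
```

```bash
python3 - <<'E'
from h import *
im,i=snap('wrist','w4.png'); ima,a=snap('scene','s4.png')
s=manip.get_state();print(s['position'],s['ee_rot'].round(4))
for z,n in((.138,'wrist'),):
  for v in(45,55,65):print(v,bores(i,im,z,v))
x=cv2.resize(im[100:230,180:330],None,fx=3,fy=3,interpolation=cv2.INTER_CUBIC); y=cv2.resize(ima[225:290,255:330],(450,390),interpolation=cv2.INTER_CUBIC)
cv2.imwrite('pics/c4.png',np.hstack([x,y[:,:330]])[:,:,::-1]); print(x.shape)
E
```

```text
[ 0.48141438 -0.28171643  0.27899803] [-1.e-04  1.e+00  8.e-04  1.e-04]
45 [((246, 172, 31, 25), array([ 0.4798, -0.2849]), np.float64(0.0137), np.float64(0.0016))]
55 [((240, 218, 11, 18), array([ 0.4347, -0.268 ]), np.float64(0.0081), np.float64(0.0035)), ((245, 171, 33, 28), array([ 0.4793, -0.2849]), np.float64(0.0145), np.float64(0.0012))]
65 [((245, 171, 34, 31), array([ 0.4773, -0.2854]), np.float64(0.0162), np.float64(0.0017))]
(390, 450, 3)
```

View pics/c4.png

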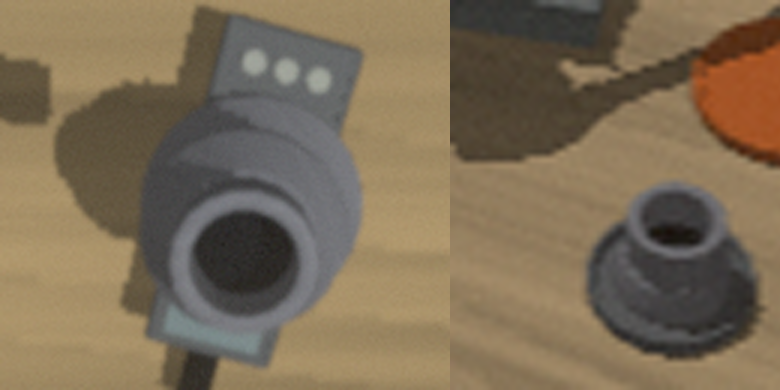

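Left: medium cone on the pile, neck centred at crop (245,259). Right: the small cone stands upright in its dish.

```bash
python3 - <<'E'
from h import *
_,i=load('w4.png')
n=circ(i,[(180+(u-1)/3,100+(v-1)/3) for u,v in((170,258),(320,258),(245,187),(245,331))],.138);print(n)
print(delta([n[0][0],n[0][1],.113],0))
E
```

```text
(array([ 0.4771, -0.2852]), np.float64(0.0244), np.float64(0.0001))
(array([-0.0043,  0.0035,  0.166 ]), array([-0.01, -0.01,  0.09]))
```

Emit:
servo_tool(series="-0.002 0.002 0.045 0 0 0 0; -0.003 0.0035 0.09 0 0 0 0; -0.003 0.0035 0.13 0 0 0 0; -0.003 0.0035 0.155 0 0 0 0; -0.003 0.0035 0.166 0 0 0 0")

```text
clock: 9.65
position: [0.4767, -0.2845, 0.1102]
ee_rot: [-0.002, 1.0, 0.0, -0.002]
contact_force: [-1.1, -0.3, 0.4]
width: 0.0856
gripper_force: 0.0
```

Emit:
servo_tool(series="0 0 0 0 0 0 0; 0 0 0 0 0 0 0.2; 0 0 0 0 0 0 1; 0 0 0 0 0 0 1; 0 0 0 0 0 0 1", squeeze=60)

```text
clock: 10.15
position: [0.479, -0.2856, 0.1152]
ee_rot: [-0.0, 1.0, -0.0, 0.002]
contact_force: [0.6, 4.9, 6.5]
width: 0.0487
gripper_force: 60.9
```

Emit:
servo_tool(series="0 0 0 0 0 0 1; 0 0 0 0 0 0 1; 0 0 0 0 0 0 1")

```text
clock: 10.45
position: [0.479, -0.2856, 0.1152]
ee_rot: [-0.0, 1.0, -0.0, 0.002]
contact_force: [1.0, 4.5, 5.8]
width: 0.0485
gripper_force: 60.9
```

Emit:
servo_tool(series="0 0 -0.01 0 0 0 1; 0 0 -0.03 0 0 0 1; 0 0 -0.06 0 0 0 1; 0 0 -0.095 0 0 0 1; 0 -0.02 -0.1 0 0 0 1")

```text
clock: 10.95
position: [0.4805, -0.2704, 0.2177]
ee_rot: [0.004, 1.0, -0.001, 0.004]
contact_force: [1.7, 0.8, -4.3]
width: 0.0483
gripper_force: 63.2
```

Emit:
servo_tool(series="0 -0.045 0 0 0 0 1; 0 -0.09 0 0 0 0 1; 0 -0.135 0 0 0 0 1; 0 -0.18 0 0 0 0 1; 0 -0.225 0 0 0 0 1")

```text
clock: 11.45
position: [0.4766, -0.0391, 0.2124]
ee_rot: [-0.0, 1.0, -0.0, -0.001]
contact_force: [1.0, -0.5, -4.7]
width: 0.0486
gripper_force: 63.4
```

Emit:
servo_tool(series="0 -0.045 0 0 0 0 1; 0 -0.09 0 0 0 0 1; 0 -0.135 0 0 0 0 1; -0.005 -0.18 0 0 0 0 1; -0.01 -0.225 0 0 0 0 1")

```text
clock: 11.95
position: [0.4664, 0.1855, 0.2124]
ee_rot: [0.0, 1.0, -0.0, -0.001]
contact_force: [1.1, 1.4, -4.5]
width: 0.049
gripper_force: 63.4
```

Emit:
servo_tool(series="0 -0.045 0 0 0 0 1; 0 -0.08 0 0 0 0 1; 0 -0.11 0 0 0 0 1; 0 -0.11 0 0 0 0 1; 0 -0.11 0 0 0 0 1")

```text
clock: 12.45
position: [0.4667, 0.2938, 0.212]
ee_rot: [0.001, 1.0, 0.001, -0.001]
contact_force: [-0.0, 0.3, -5.3]
width: 0.0483
gripper_force: 63.7
```

```bash
python3 - <<'E'
from h import *
im,i=snap('wrist','w5.png')
s=manip.get_state();print(s['position'],s['ee_rot'].round(4),s['contact_force'],s['qpos'])
dishes(i,im); print(delta([.4665,.317,.0312],0))
E
```

```text
[0.4668943  0.29309007 0.21215444] [ 9.e-04  1.e+00  3.e-04 -9.e-04] [ 0.08988961 -0.37826333 -5.095967  ] [ 4.34999242e-01  2.53162022e-01  1.58569244e+00 -1.02100165e-03
  1.30509463e+00  2.00543390e+00]
(342, 0, 80, 32) [0.6547 0.1689] 0.0434 0.001
(array([-1.000e-04, -2.430e-02,  1.809e-01]), array([0.11, 0.1 , 0.04]))
```

View pics/w5.png

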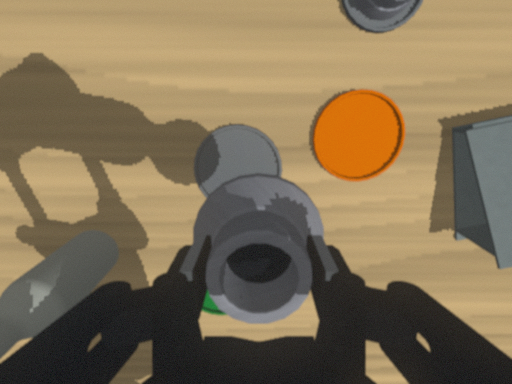

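The medium cone is held; the grey medium dish is at (238,160), with the orange (358,135) and green (213,303) decoys clear of it. Descending.

Emit:
servo_tool(series="0 -0.012 0.03 0 0 0 1; 0 -0.024 0.07 0 0 0 1; 0 -0.024 0.105 0 0 0 1; 0 -0.024 0.135 0 0 0 1; 0 -0.024 0.155 0 0 0 1")

```text
clock: 13.0
position: [0.4665, 0.3155, 0.0555]
ee_rot: [0.001, 1.0, -0.001, -0.002]
contact_force: [0.1, -0.0, -4.7]
width: 0.0484
gripper_force: 63.6
```

Emit:
servo_tool(series="0 0 0.008 0 0 0 1; 0 0 0.013 0 0 0 1; 0 0 0.017 0 0 0 1; 0 0 0.02 0 0 0 1; 0 0 0.022 0 0 0 1")

```text
clock: 13.5
position: [0.4686, 0.3178, 0.0366]
ee_rot: [-0.0, 1.0, -0.0, 0.001]
contact_force: [0.1, 0.1, -5.6]
width: 0.0488
gripper_force: 63.8
```

Emit:
servo_tool(series="0 0 0.001 0 0 0 1; 0 0 0.002 0 0 0 1; 0 0 0.003 0 0 0 1; 0 0 0.004 0 0 0 1; 0 0 0.005 0 0 0 1")

```text
clock: 14.0
position: [0.4681, 0.3178, 0.0313]
ee_rot: [-0.0, 1.0, -0.0, 0.0]
contact_force: [-2.1, -0.2, 5.1]
width: 0.0486
gripper_force: 64.6
```

Emit:
servo_tool(series="0 0 -0.001 0 0 0 0.4; 0 0 -0.001 0 0 0 0; 0 0 -0.001 0 0 0 0; 0 0 -0.01 0 0 0 0; 0 0 -0.04 0 0 0 0")

```text
clock: 14.5
position: [0.4661, 0.3166, 0.0694]
ee_rot: [0.001, 1.0, -0.0, -0.003]
contact_force: [-0.2, 1.1, 0.0]
width: 0.0853
gripper_force: 0.0
```

Emit:
servo_tool(series="0 0 -0.05 0 0 0 0; 0 0 -0.1 0 0 0 0; 0 0.01 -0.15 0 0 0 0; 0 0.04 -0.17 0 0 0 0; 0 0.085 -0.175 0 0 0 0")

```text
clock: 15.0
position: [0.4701, 0.2339, 0.2507]
ee_rot: [-0.002, 1.0, 0.002, 0.005]
contact_force: [1.4, -1.2, -0.0]
width: 0.085
gripper_force: 0.0
```

Emit:
servo_tool(series="0 0.048 0 0 0 0 0; 0 0.096 0 0 0 0 0; 0 0.144 0 0 0 0 0; 0 0.192 0 0 0 0 0; 0.005 0.24 0 0 0 0 0")

```text
clock: 15.5
position: [0.4722, -0.009, 0.2471]
ee_rot: [0.0, 1.0, 0.0, 0.001]
contact_force: [1.1, -0.6, 1.8]
width: 0.0854
gripper_force: 0.0
```

Emit:
servo_tool(series="0 0.048 0 0 0 0 0; 0 0.096 0 0 0 0 0; 0 0.144 0 0 0 0 0; 0 0.192 0 0 0 0 0; 0.005 0.24 0 0 0 0 0")

```text
clock: 16.0
position: [0.4771, -0.2492, 0.2471]
ee_rot: [0.0, 1.0, -0.0, 0.001]
contact_force: [1.6, -0.2, -0.4]
width: 0.0856
gripper_force: 0.0
```

Emit:
servo_tool(series="0 0.03 0 0 0 0 0; 0 0.04 0 0 0 0 0; 0 0.04 0 0 0 0 0; 0 0.04 0 0 0 0 0; 0 0.04 0 0 0 0 0")

```text
clock: 16.5
position: [0.4778, -0.2856, 0.2463]
ee_rot: [-0.0, 1.0, 0.001, 0.0]
contact_force: [0.5, 0.2, 0.5]
width: 0.0856
gripper_force: 0.0
```

```bash
python3 - <<'E'
from h import *
im,i=snap('wrist','w6.png'); ima,a=snap('scene','s6.png')
s=manip.get_state();print(s['position'],s['ee_rot'].round(4))
x=cv2.resize(im[90:220,180:330],None,fx=3,fy=3,interpolation=cv2.INTER_CUBIC); y=cv2.resize(ima[205:270,320:395],(450,390),interpolation=cv2.INTER_CUBIC)
cv2.imwrite('pics/c6.png',np.hstack([x,y[:,:330]])[:,:,::-1])
E
```

```text
[ 0.47798049 -0.28584555  0.24629277] [-0.e+00  1.e+00  8.e-04  1.e-04]
```

View pics/c6.png

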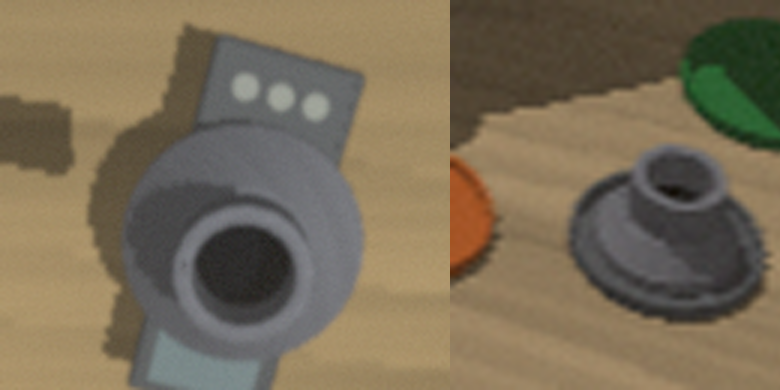

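The medium cone stands in its dish. The large neck ring is at crop (244,270).

```bash
python3 - <<'E'
from h import *
_,i=load('w6.png')
n=circ(i,[(180+(u-1)/3,90+(v-1)/3) for u,v in((173,270),(315,270),(244,200),(244,341))],.088);print(n)
print(delta([n[0][0],n[0][1],.064],0))
E
```

```text
(array([ 0.4754, -0.2891]), np.float64(0.0247), np.float64(0.0003))
(array([-0.0026,  0.0033,  0.1823]), array([-0.  , -0.02,  0.09]))
```

Emit:
servo_tool(series="-0.002 0.003 0.045 0 0 0 0; -0.002 0.003 0.09 0 0 0 0; -0.002 0.003 0.135 0 0 0 0; -0.002 0.003 0.165 0 0 0 0; -0.002 0.003 0.18 0 0 0 0")

```text
clock: 17.1
position: [0.4743, -0.288, 0.0631]
ee_rot: [-0.002, 1.0, 0.001, -0.002]
contact_force: [-0.3, 0.8, -0.5]
width: 0.0853
gripper_force: 0.0
```

Emit:
servo_tool(series="0 0 0 0 0 0 0; 0 0 0 0 0 0 0.2; 0 0 0 0 0 0 1; 0 0 0 0 0 0 1; 0 0 0 0 0 0 1", squeeze=80)

```text
clock: 17.6
position: [0.4767, -0.2892, 0.0682]
ee_rot: [-0.001, 1.0, -0.001, 0.001]
contact_force: [-0.1, 5.0, 6.9]
width: 0.0475
gripper_force: 81.0
```

Emit:
servo_tool(series="0 0 0 0 0 0 1; 0 0 0 0 0 0 1; 0 0 0 0 0 0 1")

```text
clock: 17.9
position: [0.4768, -0.2892, 0.0682]
ee_rot: [-0.0, 1.0, -0.001, 0.001]
contact_force: [-0.2, 5.4, 6.5]
width: 0.0478
gripper_force: 81.0
```

Emit:
servo_tool(series="0 0 0 0 0 0 0; 0 0 0 0 0 0 0; 0 0 0.003 0 0 0 0; 0 0 0.006 0 0 0 0; 0 0 0.006 0 0 0 0")

```text
clock: 18.4
position: [0.4755, -0.2903, 0.0593]
ee_rot: [-0.0, 1.0, -0.0, -0.001]
contact_force: [0.9, -0.7, 0.4]
width: 0.0854
gripper_force: 0.0
```

Emit:
servo_tool(series="0 0 0 0 0 0 0; 0 0 0 0 0 0 0.2; 0 0 0 0 0 0 1; 0 0 0 0 0 0 1; 0 0 0 0 0 0 1")

```text
clock: 18.9
position: [0.4759, -0.2894, 0.0605]
ee_rot: [-0.001, 1.0, -0.001, 0.0]
contact_force: [-1.6, 5.0, 4.5]
width: 0.0478
gripper_force: 81.8
```

Emit:
servo_tool(series="0 0 0 0 0 0 1; 0 0 0 0 0 0 1; 0 0 0 0 0 0 1")

```text
clock: 19.2
position: [0.4759, -0.2894, 0.0605]
ee_rot: [-0.001, 1.0, -0.0, 0.0]
contact_force: [-0.2, 3.4, 5.8]
width: 0.0483
gripper_force: 81.9
```

Emit:
servo_tool(series="0 0 -0.008 0 0 0 1; 0 0 -0.025 0 0 0 1; 0 0 -0.05 0 0 0 1; 0 0 -0.07 0 0 0 1; 0.02 -0.015 -0.07 0 0 0 1")

```text
clock: 19.7
position: [0.4947, -0.2779, 0.1317]
ee_rot: [0.002, 1.0, -0.001, -0.0]
contact_force: [2.2, -0.2, -8.8]
width: 0.048
gripper_force: 84.6
```

Emit:
servo_tool(series="0.032 -0.024 0 0 0 0 1; 0.07 -0.053 0 0 0 0 1; 0.105 -0.08 0 0 0 0 1; 0.14 -0.105 0 0 0 0 1; 0.16 -0.121 0 0 0 0 1")

```text
clock: 20.2
position: [0.6579, -0.1518, 0.1278]
ee_rot: [-0.001, 1.0, 0.001, -0.0]
contact_force: [-0.7, -0.6, -9.0]
width: 0.0484
gripper_force: 84.7
```

Emit:
servo_tool(series="0 0 0 0 0 0 1; 0 0 0 0 0 0 1; 0 0 0 0 0 0 1")

```text
clock: 20.5
position: [0.6542, -0.1547, 0.1284]
ee_rot: [-0.0, 1.0, -0.0, -0.002]
contact_force: [0.5, -0.1, -8.5]
width: 0.0482
gripper_force: 84.8
```

```bash
python3 - <<'E'
from h import *
im,i=snap('wrist','w7.png'); ima,a=snap('scene','s7.png')
s=manip.get_state();print(s['position'],s['ee_rot'].round(4),s['contact_force'],s['width'])
print(delta([.656,-.153,.0305],0))
cv2.imwrite('pics/c7.png',cv2.resize(ima[165:260,150:310],None,fx=4,fy=4,interpolation=cv2.INTER_CUBIC)[:,:,::-1])
E
```

```text
[ 0.65467954 -0.15514228  0.12929965] [-0.e+00  1.e+00 -6.e-04 -9.e-04] [-0.37465298  0.49198322 -8.5309634 ] 0.04811349463472272
(array([ 0.0015, -0.0021,  0.0988]), array([-0.  ,  0.1 , -0.07]))
```

View pics/c7.png

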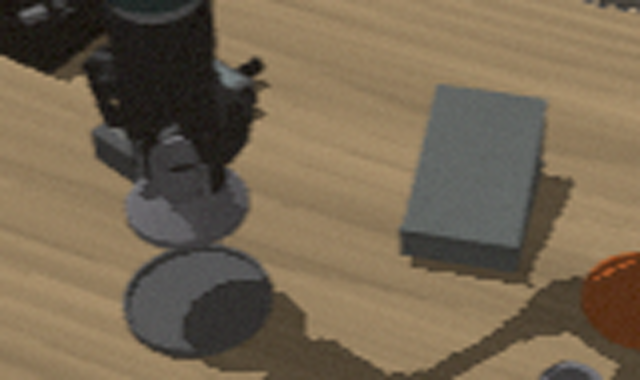

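The large cone hangs level behind the large dish (crop (198,300)). Lowering it.

Emit:
servo_tool(series="0.001 -0.002 0.02 0 0 0 1; 0.001 -0.002 0.045 0 0 0 1; 0.001 -0.002 0.065 0 0 0 1; 0.001 -0.002 0.075 0 0 0 1; 0.001 -0.002 0.08 0 0 0 1")

```text
clock: 21.1
position: [0.656, -0.1529, 0.0489]
ee_rot: [-0.0, 1.0, -0.001, -0.001]
contact_force: [-0.8, 0.1, -8.9]
width: 0.048
gripper_force: 84.8
```

Emit:
servo_tool(series="0 0 0.004 0 0 0 1; 0 0 0.008 0 0 0 1; 0 0 0.011 0 0 0 1; 0 0 0.013 0 0 0 1; 0 0 0.015 0 0 0 1")

```text
clock: 21.6
position: [0.6572, -0.1525, 0.0352]
ee_rot: [0.0, 1.0, -0.0, 0.0]
contact_force: [0.6, -0.3, -8.9]
width: 0.0479
gripper_force: 84.9
```

Emit:
servo_tool(series="0 0 0.001 0 0 0 1; 0 0 0.002 0 0 0 1; 0 0 0.003 0 0 0 1; 0 0 0.004 0 0 0 1; 0 0 0.004 0 0 0 1")

```text
clock: 22.1
position: [0.657, -0.1524, 0.0309]
ee_rot: [0.0, 1.0, -0.0, 0.0]
contact_force: [-0.4, 0.3, -8.5]
width: 0.048
gripper_force: 84.9
```

Emit:
servo_tool(series="0 0 0.001 0 0 0 1; 0 0 0.002 0 0 0 1; 0 0 0.003 0 0 0 1; 0 0 0.003 0 0 0 1; 0 0 0.003 0 0 0 1")

```text
clock: 22.6
position: [0.6572, -0.1523, 0.0306]
ee_rot: [0.0, 1.0, 0.0, 0.001]
contact_force: [-4.7, 3.1, 6.2]
width: 0.0481
gripper_force: 86.4
```

Emit:
servo_tool(series="0 0 -0.001 0 0 0 0.4; 0 0 -0.001 0 0 0 0; 0 0 -0.001 0 0 0 0; 0 0 -0.01 0 0 0 0; 0 0 -0.04 0 0 0 0")

```text
clock: 23.1
position: [0.6549, -0.1519, 0.0656]
ee_rot: [-0.001, 1.0, -0.0, -0.003]
contact_force: [-0.7, 0.5, -0.7]
width: 0.0855
gripper_force: 0.0
```

Emit:
servo_tool(series="0 0 -0.05 0 0 0 0; 0 0 -0.1 0 0 0 0; -0.015 0 -0.147 0 0 0 0; -0.04 0 -0.19 0 0 0 0; -0.07 0.01 -0.23 0 0 0 0")

```text
clock: 23.6
position: [0.5876, -0.1615, 0.3002]
ee_rot: [0.0, 1.0, 0.001, 0.002]
contact_force: [0.2, -0.7, 1.5]
width: 0.0855
gripper_force: 0.0
```

Emit:
servo_tool(series="-0.04 0 -0.025 0 0 0 0; -0.08 0.02 -0.04 0 0 0 0; -0.115 0.02 -0.05 0 0 0 0; -0.13 0.02 -0.05 0 0 0 0; -0.13 0.02 -0.05 0 0 0 0")

```text
clock: 24.1
position: [0.4562, -0.1821, 0.3483]
ee_rot: [0.001, 1.0, -0.001, 0.001]
contact_force: [0.4, -0.6, 0.2]
width: 0.0853
gripper_force: 0.0
```

Emit:
servo_tool(series="0 0 0 0 0 0 0; 0 0 0 0 0 0 0; 0 0 0 0 0 0 0")

```text
clock: 24.4
position: [0.4586, -0.182, 0.3461]
ee_rot: [-0.0, 1.0, 0.0, -0.001]
contact_force: [-0.3, -0.0, -0.2]
width: 0.0855
gripper_force: 0.0
```

```bash
python3 - <<'E'
from h import *
im,i=snap('wrist','w8.png'); ima,a=snap('scene','s8.png')
s=manip.get_state();print(s['position'],s['ee_rot'].round(4))
cv2.imwrite('pics/c8.png',cv2.resize(im[0:270,60:430],None,fx=2.1,fy=2.1,interpolation=cv2.INTER_CUBIC)[:,:,::-1])
E
```

```text
[ 0.4583342  -0.18206055  0.34631093] [-4.e-04  1.e+00  3.e-04 -6.e-04]
```

View pics/c8.png

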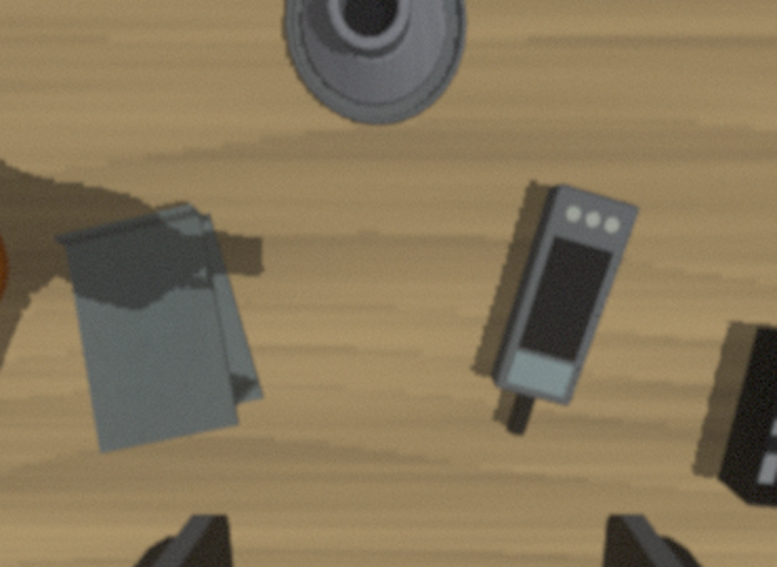

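The crop shows the large cone in its dish at (375,30). The tester's corners are (557,186), (638,208), (571,405), (499,385), with the antenna towards the robot. The cradle's high-edge corners are (102,451) and (239,424); the lip end is at about (67,249)–(210,217).

```bash
python3 - <<'E'
from h import *
_,i=load('w8.png'); f=lambda u,v:(60+(u-.55)/2.1,(v-.55)/2.1)
T=np.array([onz(i,*f(*p),.034)[:2] for p in((557,186),(638,208),(571,405),(499,385))])
c=T.mean(0); d=(T[2]+T[3]-T[0]-T[1]); ty=np.arctan2(d[1],d[0])
print('tester',c,ty,np.linalg.norm(d)/2,np.linalg.norm(T[1]+T[2]-T[0]-T[3])/2)
H=np.array([onz(i,*f(*p),.0775)[:2] for p in((102,451),(239,424))]); L=np.array([onz(i,*f(*p),.025)[:2] for p in((67,249),(210,217))])
print(H,np.linalg.norm(H[1]-H[0]),L,np.linalg.norm(L[0]-L[1]))
e=H[1]-H[0]; yy=np.arctan2(e[1],e[0]); print('yaw from edge',yy+np.pi/2, 'from sides',[np.arctan2(*(H[k]-L[k])[::-1]) for k in(0,1)])
yaw=yy+np.pi/2; x=np.array([np.cos(yaw),np.sin(yaw)]); print('origin',H.mean(0)-.0725*x,'from low',L.mean(0)+.0705*x)
# also scene: high corners
print(bores(i,load('w8.png')[0],.058+0,60))
E
```

```text
tester [ 0.47497268 -0.28835864] 2.8960949702746617 0.14492903464561052 0.057560921656721026
[[ 0.37648985  0.0365883 ]
 [ 0.3962674  -0.06032085]] 0.09890669618600234 [[ 0.51044087  0.06749456]
 [ 0.53228968 -0.03672645]] 0.10648656761800758
yaw from edge 0.20131882572123705 from sides [np.float64(-2.9148328519380495), np.float64(-2.9698417563341746)]
origin [ 0.31534286 -0.0263635 ] from low [0.59044144 0.02948135]
[((302, 188, 12, 18), array([ 0.3977, -0.2563]), np.float64(0.0125), np.float64(0.0035)), ((224, 0, 25, 17), array([ 0.6525, -0.1542]), np.float64(0.0152), np.float64(0.0013))]
```

```bash
python3 - <<'E'
from h import *
_,a=load('s7.png')
H=np.array([onz(a,*p,.0775)[:2] for p in((259.4,186.1),(286.6,189.6))]); L=np.array([onz(a,*p,.036)[:2] for p in((250.4,222.9),(280.4,226.6))])
print(H,np.linalg.norm(H[0]-H[1]),L,np.linalg.norm(L[0]-L[1]))
for Q in(H,L):
    e=Q[0]-Q[1]; print(np.arctan2(*e[::-1])-np.pi/2)
x=np.array([np.cos(.2013),np.sin(.2013)]); print(H.mean(0)+.0725*x, L.mean(0)-.0725*x)
print(delta([.475,-.2882,.15],-.2566))
E
```

```text
[[ 0.39773627 -0.05490959]
 [ 0.37607514  0.04010122]] 0.09744874658602261 [[ 0.54306265 -0.02165825]
 [ 0.51778613  0.07554915]] 0.10043994517261802
-2.9174380334042285
-2.887199546186233
[0.45794175 0.0070917 ] [0.45938835 0.01244956]
(array([0.0168, 0.1063, 0.1962]), array([-0.03,  0.07, 14.74]))
```

Emit:
servo_tool(series="0.004 0.025 0.04 0 0 3 0; 0.008 0.05 0.08 0 0 7 0; 0.012 0.075 0.12 0 0 11 0; 0.017 0.1 0.16 0 0 14.7 0; 0.017 0.106 0.196 0 0 14.7 0")

```text
clock: 25.0
position: [0.4754, -0.2906, 0.1487]
ee_rot: [0.001, 0.992, -0.129, 0.0]
contact_force: [0.0, -0.4, 0.1]
width: 0.0857
gripper_force: 0.0
```

Emit:
servo_tool(series="0 0 0 0 0 0 0; 0 0 0 0 0 0 0; 0 0 0 0 0 0 0; 0 0 0 0 0 0 0")

```text
clock: 25.4
position: [0.4758, -0.2885, 0.1536]
ee_rot: [0.001, 0.992, -0.128, 0.002]
contact_force: [-0.5, -0.3, 0.1]
width: 0.0854
gripper_force: 0.0
```

```bash
python3 - <<'E'
from h import *
im,i=snap('wrist','w9.png')
s=manip.get_state();print(s['position'],s['ee_rot'].round(4))
hsv=cv2.cvtColor(im,cv2.COLOR_RGB2HSV); m=((hsv[...,1]<70)).astype(np.uint8); m=cv2.morphologyEx(m,cv2.MORPH_OPEN,np.ones((5,5)))
for c in cv2.findContours(m,cv2.RETR_EXTERNAL,cv2.CHAIN_APPROX_NONE)[0]:
    if cv2.contourArea(c)>800: print(cv2.boundingRect(c),cv2.boxPoints(cv2.minAreaRect(c)).round().tolist())
print(delta([.475,-.2882,.008],-.2566))
E
```

```text
[ 0.47560866 -0.28836318  0.15337367] [ 0.0011  0.9918 -0.1276  0.0018]
(354, 245, 139, 139) [[354.0, 245.0], [492.0, 245.0], [492.0, 383.0], [354.0, 383.0]]
(0, 195, 174, 189) [[-0.0, 195.0], [173.0, 195.0], [173.0, 383.0], [0.0, 383.0]]
(444, 167, 68, 112) [[444.0, 278.0], [445.0, 166.0], [511.0, 167.0], [510.0, 279.0]]
(223, 104, 71, 178) [[223.0, 104.0], [293.0, 104.0], [293.0, 281.0], [223.0, 281.0]]
(0, 0, 128, 98) [[-0.0, 0.0], [127.0, 0.0], [127.0, 97.0], [0.0, 97.0]]
(array([-0.0012, -0.0002,  0.1454]), array([ 0.09, -0.22,  0.04]))
```

View pics/w9.png

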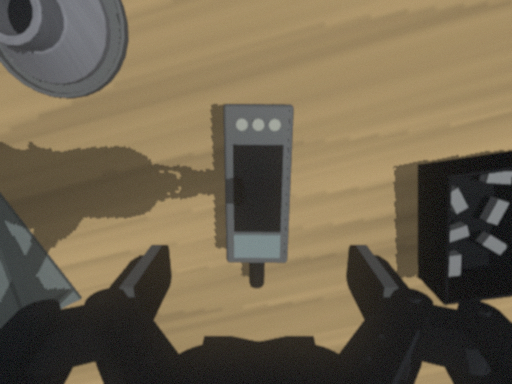

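The tester (258,183) is aligned with the fingers and its antenna is at (257,275). Descending and gripping.

Emit:
servo_tool(series="0 0 0.04 0 0 0 0; 0 0 0.08 0 0 0 0; 0 0 0.11 0 0 0 0; 0 0 0.13 0 0 0 0; 0 0 0.137 0 0 0 0")

```text
clock: 25.95
position: [0.4739, -0.2874, 0.0132]
ee_rot: [-0.001, 0.992, -0.128, -0.001]
contact_force: [-0.0, -0.5, 0.4]
width: 0.0854
gripper_force: 0.0
```

Emit:
servo_tool(series="0 0 0.004 0 0 0 0; 0 0 0.007 0 0 0 0; 0 0 0.007 0 0 0 0.2; 0 0 0.007 0 0 0 1; 0 0 0.007 0 0 0 1", squeeze=60)

```text
clock: 26.45
position: [0.4753, -0.2886, 0.0085]
ee_rot: [0.001, 0.992, -0.128, 0.001]
contact_force: [-0.1, 0.8, 5.2]
width: 0.0583
gripper_force: 67.0
```

Emit:
servo_tool(series="0 0 0 0 0 0 1; 0 0 0 0 0 0 1; 0 0 0 0 0 0 1")

```text
clock: 26.75
position: [0.4753, -0.2886, 0.0085]
ee_rot: [0.001, 0.992, -0.128, 0.001]
contact_force: [-0.4, 0.8, 6.3]
width: 0.0585
gripper_force: 67.0
```

Emit:
servo_tool(series="0 0 -0.01 0 0 0 1; 0 0 -0.04 0 0 0 1; 0 0 -0.08 0 0 0 1; 0 0 -0.125 0 0 0 1; 0 0 -0.15 0 0 0 1")

```text
clock: 27.25
position: [0.4754, -0.2889, 0.1609]
ee_rot: [0.001, 0.992, -0.128, 0.002]
contact_force: [1.6, -0.8, -2.7]
width: 0.0587
gripper_force: 66.2
```

```bash
cat > plan.py <<'E'
from h import *
def plan(tcp_h, along, up, yaw=.2216, C=(.458,.005), mid=None):
    xc=-np.array([np.cos(yaw),np.sin(yaw),0]); z=np.array([0,0,1.]); t=np.radians(20)
    u=np.cos(t)*xc+np.sin(t)*z; n=-np.sin(t)*xc+np.cos(t)*z; y=np.cross(z,xc)
    p=np.array([*C,.0507])+u*along+n*(tcp_h+up)
    return delta(p,0,tiltR=R.from_matrix(np.c_[-u,y,-n])),p
E
python3 - <<'E'
from plan import *
s=manip.get_state();print(s['position'],s['ee_rot'].round(4),s['contact_force'],s['width'])
print(plan(.010,.004,.06)); print(plan(.010,.004,.002))
E
```

```text
[ 0.47536788 -0.28893025  0.16093899] [ 0.0013  0.9918 -0.128   0.002 ] [ 1.59991744 -0.82688739 -2.68613299] 0.058719414052214
((array([-0.0737, -0.2893,  0.0421]), array([ -4.6 , -19.83, -27.15])), array([0.47768911, 0.00943596, 0.11784656]))
((array([-0.0915, -0.2803,  0.0966]), array([ -4.6 , -19.83, -27.15])), array([0.45833702, 0.00507593, 0.06334439]))
```

Emit:
servo_tool(series="-0.006 -0.025 0 0 0 0 1; -0.017 -0.065 0 0 0 0 1; -0.028 -0.11 0 0 0 0 1; -0.039 -0.155 0 0 0 0 1; -0.05 -0.2 0 0 0 0 1")

```text
clock: 27.75
position: [0.476, -0.0803, 0.1573]
ee_rot: [-0.0, 0.992, -0.128, -0.0]
contact_force: [1.0, -0.7, -3.0]
width: 0.0589
gripper_force: 66.0
```

Emit:
servo_tool(series="-0.008 -0.035 0 -0.9 -3.9 -5.4 1; -0.015 -0.06 0 -1.8 -7.9 -10.9 1; -0.02 -0.08 0 -2.8 -11.9 -16.3 1; -0.024 -0.089 0 -3.7 -15.9 -21.7 1; -0.024 -0.089 0 -4.6 -19.8 -27.1 1")

```text
clock: 28.25
position: [0.4763, 0.0117, 0.1574]
ee_rot: [0.017, 0.978, 0.112, -0.175]
contact_force: [-0.7, -0.1, -3.5]
width: 0.0588
gripper_force: 66.0
```

Emit:
servo_tool(series="0 0 0 0 0 0 1; 0 0 0 0 0 0 1; 0 0 0 0 0 0 1; 0 0 0 0 0 0 1")

```text
clock: 28.65
position: [0.4757, 0.0096, 0.1576]
ee_rot: [0.017, 0.979, 0.108, -0.173]
contact_force: [-0.0, -0.0, -3.0]
width: 0.0587
gripper_force: 66.0
```

```bash
python3 - <<'E'
from plan import *
im,i=snap('wrist','w10.png'); snap('scene','s10.png')
s=manip.get_state();print(s['position'],s['ee_rot'].round(4),s['contact_force'],s['width'],s['qpos'])
print(plan(.0085,.004,.04)); print(plan(.0085,.004,.002))
cv2.imwrite('pics/c10.png',np.hstack([im[:,:400],cv2.resize(load('s10.png')[0][140:260,210:335],(400,384),interpolation=cv2.INTER_CUBIC)])[:,:,::-1])
E
```

```text
[0.47593598 0.00969667 0.15758989] [ 0.0174  0.9788  0.108  -0.1734] [-0.11081925  0.65611153 -2.54819575] 0.059132175196071494 [-0.0562934   0.3781515   1.59938411 -0.09070316  1.5032881   1.31642238]
((array([0.0152, 0.0009, 0.0583]), array([-0.23,  0.07, -0.07])), array([0.47051549, 0.00781974, 0.09764317]))
((array([0.0153, 0.001 , 0.0963]), array([-0.23,  0.07, -0.07])), array([0.45783654, 0.00496317, 0.06193485]))
```

View pics/c10.png

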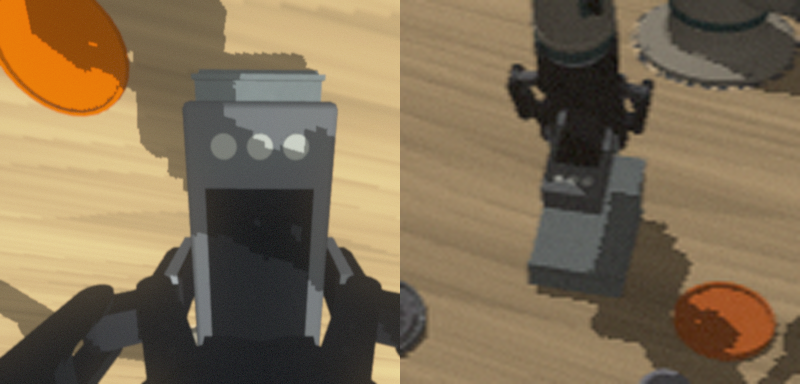

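The left view shows the tester (260,200) centred over and parallel to the lip (193–325, 75). Lowering along the slope normal.

Emit:
servo_tool(series="0.005 0 0.015 0 0 0 1; 0.01 0.001 0.035 0 0 0 1; 0.015 0.001 0.055 0 0 0 1; 0.015 0.001 0.07 0 0 0 1; 0.015 0.001 0.08 0 0 0 1")

```text
clock: 29.25
position: [0.4624, 0.0062, 0.0762]
ee_rot: [0.017, 0.979, 0.108, -0.174]
contact_force: [-0.8, 0.2, -2.7]
width: 0.0592
gripper_force: 66.1
```

Emit:
servo_tool(series="0 0 0.004 0 0 0 1; 0 0 0.007 0 0 0 1; 0 0 0.009 0 0 0 1; 0 0 0.011 0 0 0 1; 0 0 0.012 0 0 0 1")

```text
clock: 29.75
position: [0.4596, 0.0056, 0.0658]
ee_rot: [0.018, 0.979, 0.109, -0.174]
contact_force: [0.0, -0.2, -3.6]
width: 0.0593
gripper_force: 66.0
```

Emit:
servo_tool(series="0 0 0.001 0 0 0 1; 0 0 0.002 0 0 0 1; 0 0 0.003 0 0 0 1; 0 0 0.003 0 0 0 1; 0 0 0.003 0 0 0 1")

```text
clock: 30.25
position: [0.4583, 0.0054, 0.0628]
ee_rot: [0.017, 0.979, 0.109, -0.174]
contact_force: [-0.5, -0.6, -2.9]
width: 0.0591
gripper_force: 66.0
```

```bash
python3 - <<'E'
from plan import *
s=manip.get_state();print(s['contact_force']);print(plan(.0085,.004,0)); 
E
```

```text
[-0.47330974 -0.56926412 -2.85420828]
((array([-0.0002,  0.0003,  0.003 ]), array([-0.21,  0.13,  0.01])), array([0.45716922, 0.00481283, 0.06005547]))
```

Emit:
servo_tool(series="0 0 0.001 0 0 0 1; 0 0 0.002 0 0 0 1; 0 0 0.003 0 0 0 1; 0 0 0.003 0 0 0 1; 0 0 0.003 0 0 0 1")

```text
clock: 30.75
position: [0.4573, 0.0052, 0.0599]
ee_rot: [0.017, 0.979, 0.109, -0.174]
contact_force: [0.3, -0.1, -2.8]
width: 0.0594
gripper_force: 66.0
```

Emit:
servo_tool(series="0 0 0.001 0 0 0 1; 0 0 0.002 0 0 0 1; 0 0 0.002 0 0 0 1; 0 0 0.002 0 0 0 1; 0 0 0.002 0 0 0 1")

```text
clock: 31.25
position: [0.4569, 0.0051, 0.0585]
ee_rot: [0.018, 0.979, 0.109, -0.174]
contact_force: [0.3, 0.3, 2.9]
width: 0.0591
gripper_force: 66.6
```

Emit:
servo_tool(series="0.001 0 0 0 0 0 0.3; 0.001 0 0 0 0 0 0; 0.001 0 0 0 0 0 0; 0.001 0 0 0 0 0 0; 0.001 0 -0.01 0 0 0 0")

```text
clock: 31.75
position: [0.4596, 0.0061, 0.0666]
ee_rot: [0.017, 0.978, 0.109, -0.176]
contact_force: [0.1, -0.9, -0.4]
width: 0.0855
gripper_force: 0.0
```

Emit:
servo_tool(series="0 0 -0.02 0 0 0 0; 0 0 -0.05 0 0 0 0; 0 0 -0.09 0 0 0 0; 0 0 -0.13 0 0 0 0; 0 0 -0.16 0 0 0 0")

```text
clock: 32.25
position: [0.5161, 0.0177, 0.2204]
ee_rot: [0.018, 0.979, 0.109, -0.172]
contact_force: [0.7, 0.5, -0.6]
width: 0.0857
gripper_force: 0.0
```

Emit:
servo_tool(series="0 0 0 0 0 0 0; 0 0 0 0 0 0 0; 0 0 0 0 0 0 0; 0 0 0 0 0 0 0")

```text
clock: 32.65
position: [0.5136, 0.0175, 0.2162]
ee_rot: [0.017, 0.978, 0.109, -0.175]
contact_force: [0.2, 0.2, -0.0]
width: 0.0855
gripper_force: 0.0
```

```bash
python3 - <<'E'
from h import *
im,i=snap('wrist','w11.png'); ima,a=snap('scene','s11.png')
print(manip.get_state()['contact_force'])
cv2.imwrite('pics/c11.png',np.hstack([im[:,:430],cv2.resize(ima[145:290,160:400],(370,224),interpolation=cv2.INTER_CUBIC)[np.minimum(np.arange(384),223)]])[:,:,::-1])
E
```

```text
[ 0.04262596  0.20773881 -0.63468113]
```

View pics/c11.png

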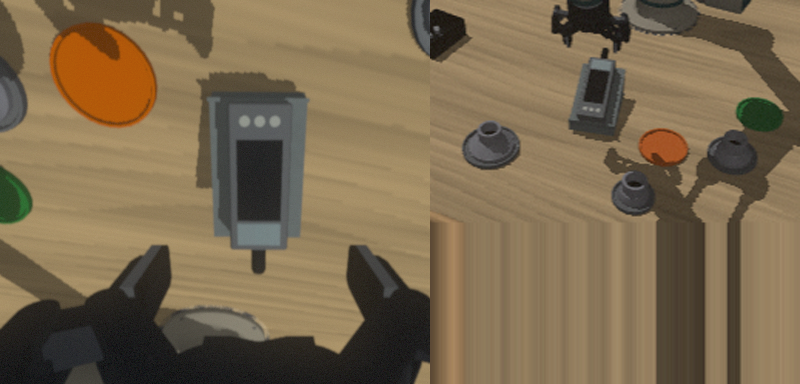

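The tester (260,175) sits square on the cradle, antenna up, near the lip (94), and all three cones stand in their dishes. One numeric check of lip contact and cone offsets.

```bash
python3 - <<'E'
from h import *
im,i=load('w11.png')
yaw=.2216; xc=-np.array([np.cos(yaw),np.sin(yaw),0]); z=np.array([0,0,1.]); y=np.cross(z,xc); C=np.array([.458,.005,0])
u=np.cos(.34907)*xc+np.sin(.34907)*z; n=-np.sin(.34907)*xc+np.cos(.34907)*z
T=C+[0,0,.0507]
for along in(0,.004,.008): print(along,'keys end',[proj(i,T+u*(along-.075)+y*s+n*.034).round(1) for s in(-.03,.03)],'ant end',[proj(i,T+u*(along+.075)+y*s+n*.034).round(1) for s in(-.03,.03)])
print('plate high',[proj(i,C+xc*.0725+y*s+z*.0775).round(1) for s in(-.05,.05)],'lip top',[proj(i,C-xc*.0725*1+y*s+z*.037).round(1) for s in(-.05,.05)])
g=cv2.cvtColor(im,cv2.COLOR_RGB2GRAY)
print('col 245..275 rows 86-116',g[86:117,248:272].mean(1).round().astype(int)); print('rows 236-256',g[236:257,270:285].mean(1).round().astype(int)); print('plate',g[228:246,292:299].mean(1).round().astype(int),g[228:246,218:226].mean(1).round().astype(int))
ima,a=load('s11.png')
for nme,d,h in(('s',(.6545,.168),.05),('m',(.4665,.317),.054),('l',(.656,-.153),.058)):
    c=proj(a,[*d,h]); x0,y0=(c-14).astype(int); gg=ima[y0:y0+28,x0:x0+28]
    print(nme,'expected neck-top centre',c.round(1),[(b[0][0]+x0,b[0][1]+y0,b[0][2],b[0][3]) for b in bores(a,np.ascontiguousarray(gg),h,45,8)])
E
```

```text
0 keys end [array([224.6,  97.2]), array([291.5,  97.1])] ant end [array([229.4, 248.1]), array([287. , 248.2])]
0.004 keys end [array([224.8, 101.8]), array([291.4, 101.8])] ant end [array([229.6, 251.5]), array([286.9, 251.6])]
0.008 keys end [array([224.9, 106.4]), array([291.2, 106.4])] ant end [array([229.7, 254.9]), array([286.8, 255.1])]
plate high [array([215. , 236.2]), array([301.8, 236.4])] lip top [array([206.7,  99.9]), array([309.8,  99.8])]
col 245..275 rows 86-116 [ 79  79  78  76  76  72  67  63  62  62  63  64  66  68  67  65  65  72
  80  89  92  93  93  92  92  92  92  93  94  98 105]
rows 236-256 [118 118 117 118 117 117 118 117 115 108  99  96  99 111 127 137 139 140
 141 144 146]
plate [105 105 105 105 105 105 105 106 110 118 128 133 135 134 135 135 135 135] [103 102 102 103 104 104 105 108 117 129 134 136 138 139 140 141 141 144]
s expected neck-top centre [292.4 261.8] []
m expected neck-top centre [358.  234.5] []
l expected neck-top centre [198.  228.2] []
```

The antenna-end edge is at row ~249 (248 predicted when seated), and the plate edge is offset by the same 1 px, so the tester rests on the lip. The dish rims keep the cones within 9 mm of centre. Handing in.

```bash
python3 -c "
from rig import manip
print(manip.sign_off())"
```

```text
the job is handed in; nothing more can be done
None
```

I handed in the job: each cone stands in its matching dish, the tester rests against the cradle lip with its screen up and antenna uppermost, and the bottle and bin were never touched; `sign_off()` returned no verdict.

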